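# Put the joint ring away in the lidded kiri box

### The job

Open the kiri box's lid by its handle all the way until it meets its stop and press it there with a light steady push of about 5 N at the handle for a second, never shoving hard, then leave it leaning on the stop; ease the lid all along, do not fling it or let it drop. Then put the copper joint ring over the dowel inside the box, lying flat on the box floor, and let go. Leave everything else on the bench where it is.

Things in the scene. Friction and masses are not known exactly. Their poses are not given: they have to be found in the camera images.
- box: open-topped kiri-wood box fixed to the bench, 145 (x) x 200 (y) x 75 mm high outside, walls and floor 8 mm; origin under its centre on the bench, z up, its +x points from the front wall to the hinged back wall. It may stand turned on the bench. Empty but for one upright dowel.
- lid (a joint): hinge angle of the box lid, rad: 0 closed (level), grows as the front edge rises; 1.57 is upright. The lid falls shut when released before upright and falls open onto its stop when released past it (weak hinge friction). Where it meets the stop is set anew by hand each time, somewhere from 1.70 to 1.95.
- lid_hinge (a point): point on the hinge line, mid-width, at the lid's underside: box x = +72.5 mm, z = 75.5 mm; the hinge line runs along the box's y. The lid is a 145 x 200 x 10 mm plate of 0.25 to 0.4 kg in all.
- lid_handle (a point): middle of the lid's brass bail handle: a round bar 10 mm thick along the box's y, 70 mm long between its two end posts (about 60 mm clear), its axis 45 mm off the lid's outer face. With the lid shut it lies 130 mm in front of the hinge line and 55 mm above it, 15 mm in from the lid's front edge. Polished, so it turns and slips easily in the fingers.
- stop: dark wooden stop post behind the box, 20 x 30 mm, its top 100 mm above the hinge line, its front face 62 mm behind that line; origin at the hinge line's x and height, at box y = +68 mm. A screw with a domed, slightly springy rubber tip (16 mm across) runs through it towards the lid. How far it stands out is not told by this pose and varies by 19 mm.
- screw_hole (a point): where the stop screw leaves the post's front face: 62 mm behind and 85 mm above the hinge line. The lid's outer face meets the rubber tip 88 to 98 mm up from the hinge; the handle bar is 130 mm up, so a push at the bar is about 1.5 times as strong at the tip.
- ring: loose copper joint ring lying flat on the bench, 38 mm outside, 29 mm bore, 16 mm high, 50 to 85 g; origin at the centre of its underside, z up. Lies at one of three places with the horn insert and the plug.
- dowel_foot (a point): foot of the box's dowel on the inner floor (8 mm above the bench, box x = -10 mm, y = 0). The dowel is 16 mm thick, 30 mm high, upright.
- horn: loose buffalo-horn mouthpiece insert, dark solid cone stump 32 mm across the foot, 24 mm at the top, 26 mm high; origin under its centre. Bystander.
- plug: loose cork bore plug, 26 mm stem below a 36 mm head, 34 mm high; origin under its centre. Bystander.
- scraper: loose bamboo bore scraper lying flat, 200 mm long, 14 mm wide, 8 mm high; origin on the bench near its middle. Bystander.
- jar: loose green-glazed jar with knobbed lid, 72 mm across, 90 mm high; origin under its centre. Bystander.
- mallet: loose wooden mallet lying flat, handle along its x; origin on the bench. Bystander.
- block: loose dark hardwood block 90 x 50 x 30 mm; origin under its centre. Bystander.
There are look-alikes about, which are no part of the job. Several things look just like the ring: the one meant starts farthest to the robot's left.

How it is judged:
By the outcome, as a careful person would: the job done as asked, in the order asked, and still so for the second after the job is handed in, with the robot touching nothing.
It also fails if it takes over 70 s, if anything falls off the work surface, if the arm or the gripper's body presses on something with over 40 N, if the wrist force passes 120 N, or if a joint passes its speed limit or range.

### The arm

A 6-joint arm with a two-finger parallel gripper is mounted at the origin on the work surface. World frame = base frame: x ahead of the robot, y to its left, z up, the work surface at z = 0. Lengths are in m, angles in rad, forces in N, time in s.
With the tool pointing down it reaches from about 0.35 to 0.85 m from the base axis. Payload 8.1 kg.
Tool frame: the origin (TCP) lies at the centre of the arm's flange, where the gripper is bolted on; the fingertips stand 186 mm ahead of it and the grasp point (between the pads) lies 167 mm ahead of it; z points along the fingers, y is the line along which they close (so a half turn about z gives the same grasp; the last joint's range is limited). The gripper opens to 93 mm and grips with 3 to 60 N. Pads are 15 mm wide; open, the fingers measure 128 mm over their backs; the gripper's body (75 mm by 188 mm) begins 65 mm behind the grasp point.
Start: joints at [1.089, 0.13, 1.488, -0, 1.523, -0.085], TCP at [0.232, 0.553, 0.405] pointing down, gripper open.
Joint ranges: [-2.96, 2.96], [-0.89, 2.26], [0.02, 2.5], [-1.34, 4.48], [0, 2.73], [-2.66, 2.66]. Speed limits (rad/s): [2.39, 2.39, 2.79, 3.14, 3.14, 3.14].

### API

Orientations are given as a rotation vector (axis times angle).
In Python, from plant import read_state, read_camera, camera_params, robot gives the robot as it stands.
- The arm moves only by the tool carry_out, never from a script. Its argument "targets" is a list of rows, each an object of numbers: "hand": the opening in per cent of the stroke, from 0 (shut) to 100 (fully open); "x", "y", "z": the shift along the tool's x, y, z in m; "ax", "ay", "az": the turn, a rotation vector about the tool's x, y, z in rad. In form: [{"hand": .., "x": .., "y": .., "z": .., "ax": .., "ay": .., "az": ..}, ...]. A call has 1 to 8 rows; each row is the pose to reach, as a shift and turn from the pose commanded when the call began, along the tool's axes at that moment; what a row does not reach only later rows make up. A row lasts 1/8 s, in which the tool goes at most 62.5 mm and 10.7 degrees, less where a joint would pass 70% of its speed; a pose out of reach is approached as far as the arm can. A call with a gripper value outside its range is refused whole. The fingers move at their own pace and stop on an object; "newtons" is the grip in N (left out, the last holds). Time passes only in rows, so rows that repeat a pose let the fingers close. It gives the time, the measured TCP pose, the force, the opening and the grip force at its end, in the units of the state.
- read_state(): the state, without advancing time (a new reading comes with each control period).
- read_camera(name): name is "side" or "top" or "wrist"; returns (picture, depth): 420x560x3 uint8, blue, green, red; 420x560 float32, m along the optical axis (not along the pixel's ray), 0 where there is no reading.
- camera_params(name): a dict with "fx", "fy", "cx", "cy" (pixels), "k1" (the pictures are not rectified: a ray, as slopes to the right and down, at radius r is drawn at 1 + k1 r^2 times it, then the intrinsics apply), "position" and "rotation" of the camera in the world. Camera axes: x right, y up, looking along -z (the intrinsics and any distortion apply to the point x, -y, -z); pixel columns grow to the right and rows downward; lengths in m; the calibration is good to about 2 mm. A picture is of the moment at which its call begins: read the wrist's pose just before it. camera_params takes no time and is no camera call; for the wrist camera it gives the pose at the moment of the call.
- robot.close_job(): hands the job in; it is judged then, once.
The state is a dict: "t": time; "q": joint angles; "dq": joint speeds; "joint_torque": joint torques, N m; "tool_pos": TCP position; "orientation": TCP orientation; "force": force on the tool from outside, world axes, zero at the start; "wrist_torque": the same for the moment, N m; "opening": finger opening in m; "gripper_force": force on a finger pad.
Only numpy, scipy, OpenCV 4.12 (cv2) and the standard library are available. Lean on these libraries where they do the work, as an engineer would, in place of code of your own. Each camera call takes 0.05 s, during which the arm holds its last target. There are 200 camera calls.

## Working session

There is one attempt and no reset: what is moved stays moved. The work goes in short steps, Python scripts to look and compute and a tool call to move; the robot and the scene stay as the last step left them, time stands still between calls to the robot, and variables do not carry over. Pictures are saved under pics/ and viewed, at most 10 in all, crops included, and the job is handed in when it is done.

Besides the shell and the picture viewer there is one more tool, called after "Call:" as name([rows], argument=value, ...), one row to a line, values as JSON. carry_out: Moves the arm, as the interface text tells. Its arguments: {"type":"object","properties":{"targets":{"type":"array","items":{"type":"object","properties":{"hand":{"type":"number"},"x":{"type":"number"},"y":{"type":"number"},"z":{"type":"number"},"ax":{"type":"number"},"ay":{"type":"number"},"az":{"type":"number"}}}},"newtons":{"type":"number"}},"required":["targets"]}

```bash
ls; mkdir -p pics
cat > h.py <<'E'
import numpy as np,cv2
from scipy.spatial.transform import Rotation as R
from plant import read_state, read_camera, camera_params, robot
def Rm(p):
    r=np.array(p["rotation"],float)
    return r if r.shape==(3,3) else R.from_rotvec(r).as_matrix() if r.size==3 else R.from_quat(r).as_matrix()
def ray(p,uv):
    uv=np.atleast_2d(np.array(uv,float))
    K=np.array([[p["fx"],0,p["cx"]],[0,p["fy"],p["cy"]],[0,0,1.]])
    d=(uv-[p["cx"],p["cy"]])/[p["fx"],p["fy"]]
    n=d.copy()
    for _ in range(20): n=d/(1+p["k1"]*(n**2).sum(1,keepdims=True))
    c=np.c_[n[:,0],-n[:,1],-np.ones(len(n))]
    return c@Rm(p).T
def onplane(p,uv,z):
    o=np.array(p["position"]);d=ray(p,uv); return o+d*((z-o[2])/d[:,2:3])
def bydepth(p,uv,dep):
    uv=np.atleast_2d(uv); d=ray(p,uv); z=np.array([dep[int(v),int(u)] for u,v in uv])
    return np.array(p["position"])+d*z[:,None]
E
python3 - <<'E'
from h import *
print(read_state())
for n in("top","side"):
    i,d=read_camera(n);p=camera_params(n);print(n,p)
    cv2.imwrite(f"pics/{n}0.png",i);np.save(f"{n}d.npy",d);np.save(f"{n}i.npy",i)
E
```

```text
pics
{'t': 0.0, 'q': array([ 1.08860921e+00,  1.31132421e-01,  1.48932523e+00, -2.69221265e-05,
        1.52297653e+00, -8.53770800e-02]), 'dq': array([-0.00140807, -0.00017941,  0.00055663, -0.00035388,  0.0007801 ,
        0.00093912]), 'joint_torque': array([-8.76996946e-04, -5.59837747e+01, -4.91757882e+01,  7.65200215e-02,
        3.53787281e-02, -1.71096799e-04]), 'tool_pos': array([0.23174615, 0.5531766 , 0.40367906]), 'orientation': array([-6.19127615e-01, -3.07948054e+00,  2.78835608e-03]), 'force': array([-0.65468911,  0.24068211, -0.27388729]), 'wrist_torque': array([-0.02503667,  0.00225746,  0.01174441]), 'gripper_force': 0.0, 'opening': 0.09277428109208462}
top {'fx': 476.5575542211178, 'fy': 476.5575542211178, 'cx': 285.5726677027201, 'cy': 213.19542723014808, 'k1': -0.03593414582558317, 'position': array([0.29937629, 0.02336863, 1.51797652]), 'rotation': array([ 0.12219033, -0.1573574 , -1.56740244])}
side {'fx': 464.43986625522797, 'fy': 464.43986625522797, 'cx': 279.28399574210414, 'cy': 214.70020040147884, 'k1': -0.0037152165773534055, 'position': array([ 0.04330332, -0.90115157,  0.91263802]), 'rotation': array([ 0.88869634, -0.22822655, -0.49142109])}
```

View pics/top0.png

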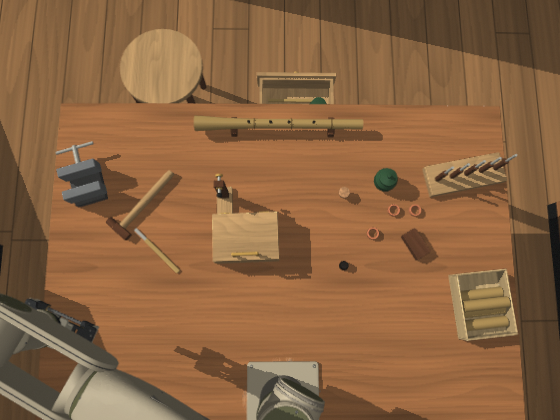

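View pics/side0.png

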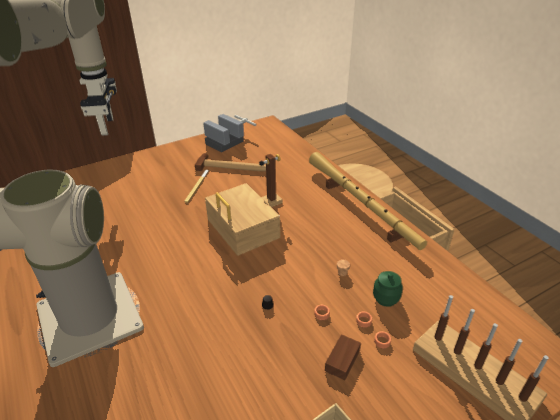

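Top view: the ring-like candidates are at (373,233), (394,210) and (415,210). The robot's left (+y) is image left, so (373,233) fits. The box lid is at about (245,236), its handle at (245,254), the stop post at (221,187), the plug at (344,192) and the horn at (343,266). I'll confirm in a crop while measuring.

Run:
```python
from h import *
def cloud(n,x0,x1,y0,y1):
    i=np.load(n+"i.npy");d=np.load(n+"d.npy");p=camera_params(n)
    v,u=np.mgrid[y0:y1,x0:x1];uv=np.c_[u.ravel(),v.ravel()]
    return uv,bydepth(p,uv,d),i[uv[:,1],uv[:,0]]
for n,b in(("top",(195,295,165,275)),("side",(195,295,145,255))):
    uv,P,c=cloud(n,*b)
    s=(P[:,2]>.080)&(P[:,2]<.092)
    m=np.zeros((420,560),np.uint8);m[uv[s][:,1],uv[s][:,0]]=255
    nc,l,st,ce=cv2.connectedComponentsWithStats(m);k=1+st[1:,4].argmax()
    lid=P[s][l[uv[s][:,1],uv[s][:,0]]==k]
    r=cv2.minAreaRect((lid[:,:2]*1000).astype(np.float32));print(n,"lid",r,np.median(lid[:,2]),cv2.boxPoints(r).round(0).tolist())
    h=P[(P[:,2]>.125)&(P[:,2]<.15)&(P[:,0]<.47)]
    if len(h): print(" bar",len(h),cv2.minAreaRect((h[:,:2]*1000).astype(np.float32)),np.percentile(h[:,2],[50,95]))
    t=P[(P[:,2]>.15)]
    print(" post",len(t),t.mean(0),t.min(0),t.max(0),cv2.minAreaRect((t[:,:2]*1000).astype(np.float32)))
for n,cs in(("top",[(373,233),(394,210),(415,210)]),("side",[(322,312),(364,319),(383,339)])):
    i=np.load(n+"i.npy");p=camera_params(n);hsv=cv2.cvtColor(i,cv2.COLOR_BGR2HSV)
    for c in cs:
        w=i[c[1]-14:c[1]+15,c[0]-14:c[0]+15].astype(int)
        uv,P,_=cloud(n,c[0]-14,c[0]+15,c[1]-14,c[1]+15)
        s=P[(P[:,2]>.011)&(P[:,2]<.021)]
        (cx,cy),r=cv2.minEnclosingCircle((s[:,:2]*1000).astype(np.float32))
        print(n,c,"ring",cx,cy,r,len(s),s.mean(0))
i=np.load("topi.npy");a=cv2.resize(i[165:285,325:435],None,fx=4,fy=4,interpolation=2)
j=np.load("sidei.npy");b=cv2.resize(j[145:255,195:295],(436,480),interpolation=2)
cv2.imwrite("pics/crop.png",cv2.resize(np.hstack([a,b]),None,fx=.9,fy=.9))
```

```text
top lid ((486.5819396972656, 114.18994903564453), (146.49435424804688, 199.9452362060547), 1.71916925907135) 0.08496239573658548 [[410.0, 212.0], [416.0, 12.0], [563.0, 16.0], [557.0, 216.0]]
 bar 94 ((429.09124755859375, 111.72947692871094), (10.074320793151855, 78.59344482421875), 2.2405993938446045) [0.13370825 0.14080532]
 post 234 [0.53275596 0.14015912 0.55480824] [0.29937629 0.02336863 0.15038561] [0.65996463 0.20290318 1.51797652] ((474.31201171875, 120.05888366699219), (397.92462158203125, 38.237117767333984), 23.441471099853516)
side lid ((488.20635986328125, 113.56111907958984), (147.27972412109375, 206.3519744873047), 2.0869457721710205) 0.08696263172953878 [[411.0, 214.0], [418.0, 8.0], [566.0, 13.0], [558.0, 219.0]]
 bar 71 ((430.57080078125, 108.74313354492188), (10.582521438598633, 74.14710998535156), 3.180410146713257) [0.13526158 0.1386345 ]
 post 217 [ 0.4688006  -0.1130831   0.36944744] [ 0.04330332 -0.90115157  0.15053531] [0.66122985 0.20534246 0.91263802] ((326.9313659667969, -339.8074951171875), (1256.1956787109375, 64.65812683105469), 60.247596740722656)
top (373, 233) ring 505.5685119628906 -289.3230895996094 19.336069107055664 48 [ 0.50483099 -0.28912379  0.01550545]
top (394, 210) ring 581.5795288085938 -359.99676513671875 18.85371208190918 44 [ 0.57999624 -0.36025501  0.01514378]
top (415, 210) ring 580.4986572265625 -430.52984619140625 19.226789474487305 43 [ 0.58021083 -0.42994954  0.01557926]
side (322, 312) ring 506.28228759765625 -290.28985595703125 20.664262771606445 87 [ 0.50717172 -0.29163732  0.01603983]
side (364, 319) ring 583.0620727539062 -379.36065673828125 36.1879768371582 107 [ 0.58263048 -0.3641512   0.01589127]
side (383, 339) ring 582.314453125 -431.8436279296875 19.627031326293945 104 [ 0.58194607 -0.43193873  0.01620304]
```

View pics/crop.png

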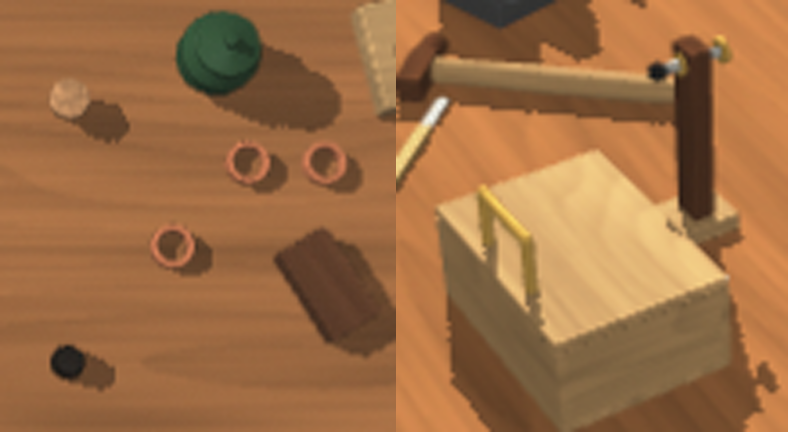

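The picked ring is the left-most of the three identical ones: crop (172,246), measured at world (0.506, -0.290). The horn sits below it and the plug above. The crop also shows the handle upright on the closed lid, and the stop post with its rubber tip on the left (+y) side. The box centre is (0.487, 0.114) with yaw about 1.9°.

```bash
cat >> h.py <<'E'
YAW=0.033
BX=np.array([np.cos(YAW),np.sin(YAW),0]);BY=np.array([-np.sin(YAW),np.cos(YAW),0])
HINGE=np.array([.5598,.1164,.0755])
def handle(th): return HINGE+.130*(-np.cos(th)*BX+[0,0,np.sin(th)])+.055*(np.sin(th)*BX+[0,0,np.cos(th)])
def down(ydir): # tool z down, tool y along ydir
    z=np.array([0,0,-1.]);return np.c_[np.cross(ydir,z),ydir,z]
def rel(pos,Rt,p0=None,R0=None):
    s=read_state()
    p0=s["tool_pos"] if p0 is None else p0; R0=R.from_rotvec(s["orientation"]).as_matrix() if R0 is None else R0
    return (R0.T@(np.array(pos)-p0)).round(4),R.from_matrix(R0.T@Rt).as_rotvec().round(4)
E
python3 - <<'E'
from h import *
s=read_state();print(R.from_rotvec(s["orientation"]).as_matrix().round(3))
for sg in(1,-1):
    print(rel(handle(0)+[0,0,.167+.08],down(sg*BX)))
    print(rel(handle(0)+[0,0,.167],down(sg*BX)))
E
```

```text
[[-0.922  0.386 -0.001]
 [ 0.386  0.922 -0.001]
 [ 0.    -0.002 -1.   ]]
(array([-0.3532, -0.3302,  0.0268]), array([-1.600e-03,  8.000e-04,  1.141e+00]))
(array([-0.3532, -0.3301,  0.1068]), array([-1.600e-03,  8.000e-04,  1.141e+00]))
(array([-0.3532, -0.3302,  0.0268]), array([-9.0000e-04, -1.8000e-03, -2.0006e+00]))
(array([-0.3532, -0.3301,  0.1068]), array([-9.0000e-04, -1.8000e-03, -2.0006e+00]))
```

Call:
carry_out([
  {"hand": 60,"x": -0.045,"y": -0.042,"z": 0.003,"az": 0.143},
  {"hand": 60,"x": -0.089,"y": -0.083,"z": 0.006,"az": 0.286},
  {"hand": 60,"x": -0.133,"y": -0.124,"z": 0.01,"az": 0.43},
  {"hand": 60,"x": -0.177,"y": -0.165,"z": 0.013,"az": 0.573},
  {"hand": 60,"x": -0.221,"y": -0.206,"z": 0.016,"az": 0.716},
  {"hand": 60,"x": -0.265,"y": -0.248,"z": 0.02,"az": 0.86},
  {"hand": 60,"x": -0.309,"y": -0.289,"z": 0.023,"az": 1.0},
  {"hand": 60,"x": -0.353,"y": -0.33,"z": 0.027,"az": 1.141},
])

```text
schema error: expected keys hand, x, y, z, ax, ay, az
```

Run:
```python
from h import *
s=read_state();print(s["t"],s["tool_pos"],s["q"].round(3),s["force"])
print(rel(handle(0)+[0,0,.167],down(BX)))
p=camera_params("wrist");i,d=read_camera("wrist")
cv2.imwrite("pics/w1.png",i);print(p)
```

```text
0.1 [0.23177694 0.55320362 0.40378531] [ 1.089  0.131  1.489  0.     1.523 -0.085] [-0.1358936  -0.28602616  0.08300326]
(array([-0.3532, -0.3301,  0.1068]), array([-1.600e-03,  8.000e-04,  1.141e+00]))
{'fx': 365.7455222747018, 'fy': 365.7455222747018, 'cx': 286.1842934133394, 'cy': 209.73462017437456, 'k1': -0.058271906722780376, 'position': array([0.17086277, 0.57895389, 0.38456035]), 'rotation': array([-0.21186058, -0.13889078,  1.1684561 ])}
```

View pics/w1.png

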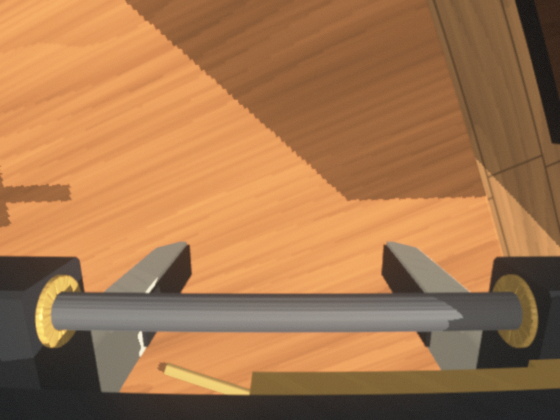

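The call was refused because every key is required, so nothing moved. The wrist view shows only the bench, with the two fingers at about (160,300) and (430,300).

Call:
carry_out([
  {"hand": 60,"x": -0.045,"y": -0.042,"z": 0.003,"ax": 0,"ay": 0,"az": 0.143},
  {"hand": 60,"x": -0.089,"y": -0.083,"z": 0.006,"ax": 0,"ay": 0,"az": 0.286},
  {"hand": 60,"x": -0.133,"y": -0.124,"z": 0.01,"ax": 0,"ay": 0,"az": 0.43},
  {"hand": 60,"x": -0.177,"y": -0.165,"z": 0.013,"ax": 0,"ay": 0,"az": 0.573},
  {"hand": 60,"x": -0.221,"y": -0.206,"z": 0.016,"ax": 0,"ay": 0,"az": 0.716},
  {"hand": 60,"x": -0.265,"y": -0.248,"z": 0.02,"ax": 0,"ay": 0,"az": 0.86},
  {"hand": 60,"x": -0.309,"y": -0.289,"z": 0.023,"ax": 0,"ay": 0,"az": 1.0},
  {"hand": 60,"x": -0.353,"y": -0.33,"z": 0.027,"ax": 0,"ay": 0,"az": 1.141},
])

```text
t: 1.15
tool_pos: [0.4302, 0.1107, 0.3777]
orientation: [2.189, 2.253, 0.001]
force: [1.7, 0.3, 0.2]
opening: 0.0558
gripper_force: 0.0
```

Run:
```python
from h import *
s=read_state();print(s["t"],s["tool_pos"],s["q"].round(3),s["force"])
print(rel(handle(0)+[0,0,.167],down(BX)))
p=camera_params("wrist");i,d=read_camera("wrist")
cv2.imwrite("pics/w2.png",i)
```

```text
1.15 [0.43020111 0.11072449 0.37773506] [ 0.136 -0.292  1.937  0.     1.496  0.108] [1.72049706 0.32142226 0.22859912]
(array([ 0.0014, -0.0003,  0.0802]), array([ 0.0006, -0.0002, -0.0045]))
```

View pics/w2.png

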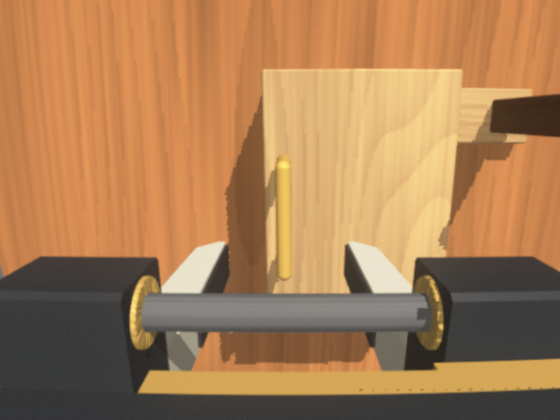

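The handle runs (284,160)–(285,278), centred between the fingers at (228..345). I'll go down and grip gently.

Call:
carry_out([
  {"hand": 50,"x": 0.001,"y": 0,"z": 0.04,"ax": 0,"ay": 0,"az": 0},
  {"hand": 40,"x": 0.001,"y": 0,"z": 0.075,"ax": 0,"ay": 0,"az": 0},
  {"hand": 30,"x": 0.001,"y": 0,"z": 0.08,"ax": 0,"ay": 0,"az": 0},
  {"hand": 20,"x": 0.001,"y": 0,"z": 0.08,"ax": 0,"ay": 0,"az": 0},
  {"hand": 5,"x": 0.001,"y": 0,"z": 0.08,"ax": 0,"ay": 0,"az": 0},
  {"hand": 5,"x": 0.001,"y": 0,"z": 0.08,"ax": 0,"ay": 0,"az": 0},
  {"hand": 5,"x": 0.001,"y": 0,"z": 0.08,"ax": 0,"ay": 0,"az": 0},
  {"hand": 5,"x": 0.001,"y": 0,"z": 0.08,"ax": 0,"ay": 0,"az": 0},
], newtons=10)

```text
t: 2.2
tool_pos: [0.429, 0.1139, 0.2989]
orientation: [-2.182, -2.257, 0.004]
force: [-13.6, 0.2, 8.4]
opening: 0.0094
gripper_force: 10.0
```

Run:
```python
from h import *
s=read_state();print(s)
R0=R.from_rotvec(s["orientation"]).as_matrix()
for th in np.arange(0.1,2.0,.1): print(round(th,2),(R0.T@(handle(th)-handle(0))).round(4))
```

```text
{'t': 2.2, 'q': array([ 1.43766970e-01, -2.26326884e-01,  2.02974826e+00,  3.59028056e-04,
        1.34131865e+00,  1.09959574e-01]), 'dq': array([ 9.90182819e-04, -2.36985980e-04,  5.44310079e-04, -4.13857544e-05,
       -8.48904612e-04,  1.23341767e-03]), 'joint_torque': array([-1.16200861e+00, -3.40141690e+01, -4.96678770e+01, -3.00434399e-01,
       -4.68232244e+00,  1.46989175e-02]), 'tool_pos': array([0.42897158, 0.1139017 , 0.29891333]), 'orientation': array([-2.18213586, -2.25699825,  0.00357161]), 'force': array([-13.61803045,   0.20414352,   8.355946  ]), 'wrist_torque': array([-0.20284476,  2.25762001,  0.00983858]), 'gripper_force': 10.002485029399395, 'opening': 0.009397953387303504}
0.1 [-0.      0.0061 -0.0127]
0.2 [-0.      0.0134 -0.0248]
0.3 [-0.      0.0219 -0.036 ]
0.4 [-0.      0.0315 -0.0464]
0.5 [-0.      0.0421 -0.0557]
0.6 [-0.      0.0536 -0.064 ]
0.7 [-0.      0.0658 -0.071 ]
0.8 [-0.0001  0.0786 -0.0768]
0.9 [-0.0001  0.092  -0.0813]
1.0 [-1.000e-04  1.058e-01 -8.440e-02]
1.1 [-1.000e-04  1.198e-01 -8.620e-02]
1.2 [-1.000e-04  1.339e-01 -8.650e-02]
1.3 [-1.00e-04  1.48e-01 -8.54e-02]
1.4 [-1.000e-04  1.618e-01 -8.300e-02]
1.5 [-1.000e-04  1.754e-01 -7.910e-02]
1.6 [-1.000e-04  1.885e-01 -7.390e-02]
1.7 [-1.000e-04  2.011e-01 -6.750e-02]
1.8 [-2.000e-04  2.129e-01 -5.980e-02]
1.9 [-2.000e-04  2.239e-01 -5.090e-02]
```

Call:
carry_out([
  {"hand": 5,"x": 0,"y": -0.0008,"z": -0.0006,"ax": 0,"ay": 0,"az": 0},
  {"hand": 5,"x": 0,"y": -0.0015,"z": -0.0012,"ax": 0,"ay": 0,"az": 0},
  {"hand": 5,"x": 0,"y": -0.0015,"z": -0.0012,"ax": 0,"ay": 0,"az": 0},
  {"hand": 5,"x": 0,"y": 0.0001,"z": -0.0045,"ax": 0,"ay": 0,"az": 0},
  {"hand": 5,"x": 0,"y": 0.0014,"z": -0.0076,"ax": 0,"ay": 0,"az": 0},
  {"hand": 5,"x": 0,"y": 0.0046,"z": -0.0139,"ax": 0,"ay": 0,"az": 0},
  {"hand": 5,"x": 0,"y": 0.0081,"z": -0.02,"ax": 0,"ay": 0,"az": 0},
  {"hand": 5,"x": 0,"y": 0.0081,"z": -0.02,"ax": 0,"ay": 0,"az": 0},
], newtons=10)

```text
t: 3.2
tool_pos: [0.4382, 0.1141, 0.3187]
orientation: [-2.184, -2.258, -0.0]
force: [-6.6, 1.9, 1.6]
opening: 0.0093
gripper_force: 10.0
```

Run:
```python
from h import *
s=read_state();print(s["tool_pos"],s["force"],s["wrist_torque"],s["opening"],s["dq"].round(3))
g=s["tool_pos"]+R.from_rotvec(s["orientation"]).as_matrix()[:,2]*.167
print((g-HINGE)@BX,(g-HINGE)@BY,(g-HINGE)[2],handle(.15)-g)
```

```text
[0.43818413 0.11405524 0.31874677] [-6.60632492  1.88941     1.63061876] [0.43924846 1.23452661 0.02024427] 0.00929271219629575 [-0.001 -0.001  0.012  0.002 -0.005  0.001]
-0.12165544599172035 0.00174277655139952 0.07624679141481476 [ 0.00139108 -0.0016978  -0.00243742]
```

```bash
cat >> h.py <<'E'
H2=HINGE+np.array([-.0008,0,.002])
def plan(dth,n,cor=0.0):
    "increments (tool y, tool z) along the arc from here"
    s=read_state();F=s["force"]
    g=s["tool_pos"]+R.from_rotvec(s["orientation"]).as_matrix()[:,2]*.167-H2
    x,z=g@BX,g[2];r=np.hypot(x,z);a=np.arctan2(z,-x);th=a-np.arctan2(55,130)
    rad=np.array([-np.cos(a),np.sin(a)]);tan=np.array([np.sin(a),np.cos(a)]);f=np.array([F@BX,F[2]])
    print("t",s["t"],"theta",round(th,3),"r",round(r,4),"y",round(g@BY,4),"Frad",round(f@rad,1),"Ftan",round(f@tan,1),"F",F.round(1),"tq",s["wrist_torque"].round(2),"op",round(s["opening"],4))
    for k in range(1,n+1):
        b=a+dth*k; q=np.array([-np.cos(b),np.sin(b)])*.1412-rad*.1412+cor*rad*min(1,k/3)
        print(k,round(th+dth*k,3),"y",round(q[0],4),"z",round(-q[1],4))
E
python3 -c "
from h import *
plan(.04,8,.0006)"
```

```text
t 3.2 theta 0.151 r 0.1418 y 0.0017 Frad 6.4 Ftan -2.0 F [-6.6  1.9  1.6] tq [0.44 1.23 0.02] op 0.0093
1 0.191 y 0.0029 z -0.0049
2 0.231 y 0.006 z -0.0096
3 0.271 y 0.0092 z -0.0142
4 0.311 y 0.0128 z -0.0185
5 0.351 y 0.0166 z -0.0227
6 0.391 y 0.0205 z -0.0268
7 0.431 y 0.0246 z -0.0307
8 0.471 y 0.0288 z -0.0344
```

Call:
carry_out([
  {"hand": 5,"x": 0,"y": 0.0029,"z": -0.0049,"ax": 0,"ay": 0,"az": 0},
  {"hand": 5,"x": 0,"y": 0.006,"z": -0.0096,"ax": 0,"ay": 0,"az": 0},
  {"hand": 5,"x": 0,"y": 0.0092,"z": -0.0142,"ax": 0,"ay": 0,"az": 0},
  {"hand": 5,"x": 0,"y": 0.0128,"z": -0.0185,"ax": 0,"ay": 0,"az": 0},
  {"hand": 5,"x": 0,"y": 0.0166,"z": -0.0227,"ax": 0,"ay": 0,"az": 0},
  {"hand": 5,"x": 0,"y": 0.0205,"z": -0.0268,"ax": 0,"ay": 0,"az": 0},
  {"hand": 5,"x": 0,"y": 0.0246,"z": -0.0307,"ax": 0,"ay": 0,"az": 0},
  {"hand": 5,"x": 0,"y": 0.0288,"z": -0.0344,"ax": 0,"ay": 0,"az": 0},
], newtons=10)

```text
t: 4.2
tool_pos: [0.467, 0.1149, 0.3533]
orientation: [-2.184, -2.258, -0.0]
force: [-6.9, 2.4, 4.4]
opening: 0.0097
gripper_force: 10.0
```

```bash
python3 -c "
from h import *
plan(.04,8,.0006)"
```

```text
t 4.2 theta 0.468 r 0.1425 y 0.0016 Frad 7.7 Ftan -2.3 F [-6.9  2.4  4.4] tq [0.19 1.26 0.08] op 0.0097
1 0.508 y 0.0043 z -0.0037
2 0.548 y 0.0086 z -0.0072
3 0.588 y 0.0132 z -0.0106
4 0.628 y 0.018 z -0.0136
5 0.668 y 0.0228 z -0.0164
6 0.708 y 0.0279 z -0.019
7 0.748 y 0.033 z -0.0215
8 0.788 y 0.0382 z -0.0237
```

Call:
carry_out([
  {"hand": 5,"x": 0,"y": 0.0042,"z": -0.0038,"ax": 0,"ay": 0,"az": 0},
  {"hand": 5,"x": 0,"y": 0.0084,"z": -0.0074,"ax": 0,"ay": 0,"az": 0},
  {"hand": 5,"x": 0,"y": 0.0129,"z": -0.0109,"ax": 0,"ay": 0,"az": 0},
  {"hand": 5,"x": 0,"y": 0.0177,"z": -0.0139,"ax": 0,"ay": 0,"az": 0},
  {"hand": 5,"x": 0,"y": 0.0225,"z": -0.0168,"ax": 0,"ay": 0,"az": 0},
  {"hand": 5,"x": 0,"y": 0.0276,"z": -0.0194,"ax": 0,"ay": 0,"az": 0},
  {"hand": 5,"x": 0,"y": 0.0326,"z": -0.0219,"ax": 0,"ay": 0,"az": 0},
  {"hand": 5,"x": 0,"y": 0.0378,"z": -0.0241,"ax": 0,"ay": 0,"az": 0},
], newtons=10)

```text
t: 5.2
tool_pos: [0.5049, 0.116, 0.3763]
orientation: [2.184, 2.258, -0.0]
force: [-3.1, 0.9, 0.9]
opening: 0.0097
gripper_force: 10.0
```

```bash
python3 -c "
from h import *
plan(.04,8,.0006)"
```

```text
t 5.2 theta 0.781 r 0.1424 y 0.0013 Frad 2.0 Ftan -2.5 F [-3.1  0.9  0.9] tq [0.04 0.53 0.03] op 0.0097
1 0.821 y 0.0052 z -0.0022
2 0.861 y 0.0105 z -0.0042
3 0.901 y 0.0158 z -0.006
4 0.941 y 0.0213 z -0.0074
5 0.981 y 0.0268 z -0.0086
6 1.021 y 0.0324 z -0.0095
7 1.061 y 0.038 z -0.0103
8 1.101 y 0.0436 z -0.0108
```

Call:
carry_out([
  {"hand": 5,"x": 0,"y": 0.0052,"z": -0.0022,"ax": 0,"ay": 0,"az": 0},
  {"hand": 5,"x": 0,"y": 0.0105,"z": -0.0042,"ax": 0,"ay": 0,"az": 0},
  {"hand": 5,"x": 0,"y": 0.0158,"z": -0.006,"ax": 0,"ay": 0,"az": 0},
  {"hand": 5,"x": 0,"y": 0.0213,"z": -0.0074,"ax": 0,"ay": 0,"az": 0},
  {"hand": 5,"x": 0,"y": 0.0268,"z": -0.0086,"ax": 0,"ay": 0,"az": 0},
  {"hand": 5,"x": 0,"y": 0.0324,"z": -0.0095,"ax": 0,"ay": 0,"az": 0},
  {"hand": 5,"x": 0,"y": 0.038,"z": -0.0103,"ax": 0,"ay": 0,"az": 0},
  {"hand": 5,"x": 0,"y": 0.0436,"z": -0.0108,"ax": 0,"ay": 0,"az": 0},
], newtons=10)

```text
t: 6.2
tool_pos: [0.5485, 0.1175, 0.3871]
orientation: [2.184, 2.258, -0.0]
force: [-1.3, 0.1, -0.9]
opening: 0.0101
gripper_force: 10.0
```

```bash
python3 -c "
from h import *
plan(.04,8,.0004)"
```

```text
t 6.2 theta 1.097 r 0.1429 y 0.0014 Frad -0.8 Ftan -1.4 F [-1.3  0.1 -0.9] tq [-0.15  0.34  0.09] op 0.0101
1 1.137 y 0.0056 z -0.0004
2 1.177 y 0.0113 z -0.0006
3 1.217 y 0.0169 z -0.0006
4 1.257 y 0.0225 z -0.0002
5 1.297 y 0.0282 z 0.0004
6 1.337 y 0.0337 z 0.0012
7 1.377 y 0.0393 z 0.0022
8 1.417 y 0.0448 z 0.0035
```

Call:
carry_out([
  {"hand": 5,"x": 0,"y": 0.0056,"z": -0.0003,"ax": 0,"ay": 0,"az": 0},
  {"hand": 5,"x": 0,"y": 0.0113,"z": -0.0004,"ax": 0,"ay": 0,"az": 0},
  {"hand": 5,"x": 0,"y": 0.0169,"z": -0.0002,"ax": 0,"ay": 0,"az": 0},
  {"hand": 5,"x": 0,"y": 0.0225,"z": 0.0002,"ax": 0,"ay": 0,"az": 0},
  {"hand": 5,"x": 0,"y": 0.0282,"z": 0.0008,"ax": 0,"ay": 0,"az": 0},
  {"hand": 5,"x": 0,"y": 0.0337,"z": 0.0016,"ax": 0,"ay": 0,"az": 0},
  {"hand": 5,"x": 0,"y": 0.0393,"z": 0.0026,"ax": 0,"ay": 0,"az": 0},
  {"hand": 5,"x": 0,"y": 0.0448,"z": 0.0039,"ax": 0,"ay": 0,"az": 0},
], newtons=10)

```text
t: 7.2
tool_pos: [0.5933, 0.119, 0.383]
orientation: [-2.184, -2.258, -0.0]
force: [-1.0, -0.0, 1.0]
opening: 0.0093
gripper_force: 10.0
```

```bash
python3 -c "
from h import *
plan(.03,8,.0)"
```

```text
t 7.2 theta 1.414 r 0.1427 y 0.0015 Frad 0.7 Ftan -1.2 F [-1. -0.  1.] tq [-0.11  0.2  -0.03] op 0.0093
1 1.444 y 0.0041 z 0.0011
2 1.474 y 0.0082 z 0.0023
3 1.504 y 0.0122 z 0.0036
4 1.534 y 0.0162 z 0.0051
5 1.564 y 0.0201 z 0.0066
6 1.594 y 0.024 z 0.0083
7 1.624 y 0.0278 z 0.0101
8 1.654 y 0.0316 z 0.012
```

Call:
carry_out([
  {"hand": 5,"x": 0,"y": 0.0041,"z": 0.0011,"ax": 0,"ay": 0,"az": 0},
  {"hand": 5,"x": 0,"y": 0.0082,"z": 0.0023,"ax": 0,"ay": 0,"az": 0},
  {"hand": 5,"x": 0,"y": 0.0122,"z": 0.0036,"ax": 0,"ay": 0,"az": 0},
  {"hand": 5,"x": 0,"y": 0.0162,"z": 0.0051,"ax": 0,"ay": 0,"az": 0},
  {"hand": 5,"x": 0,"y": 0.0201,"z": 0.0066,"ax": 0,"ay": 0,"az": 0},
  {"hand": 5,"x": 0,"y": 0.024,"z": 0.0083,"ax": 0,"ay": 0,"az": 0},
  {"hand": 5,"x": 0,"y": 0.0278,"z": 0.0101,"ax": 0,"ay": 0,"az": 0},
  {"hand": 5,"x": 0,"y": 0.0316,"z": 0.012,"ax": 0,"ay": 0,"az": 0},
], newtons=10)

```text
t: 8.2
tool_pos: [0.6247, 0.1201, 0.371]
orientation: [2.184, 2.258, 0.0]
force: [-0.1, 0.6, 0.4]
opening: 0.0094
gripper_force: 10.0
```

Run:
```python
from h import *
plan(.006,8,.0)
i,d=read_camera("side");cv2.imwrite("pics/s2.png",cv2.resize(i[90:230,190:330],(700,600) if 0 else (600,600),interpolation=2))
```

```text
t 8.2 theta 1.65 r 0.1426 y 0.0015 Frad 0.4 Ftan -0.3 F [-0.1  0.6  0.4] tq [0.01 0.23 0.02] op 0.0094
1 1.656 y 0.0008 z 0.0004
2 1.662 y 0.0015 z 0.0008
3 1.668 y 0.0022 z 0.0012
4 1.674 y 0.003 z 0.0016
5 1.68 y 0.0037 z 0.002
6 1.686 y 0.0045 z 0.0024
7 1.692 y 0.0052 z 0.0028
8 1.698 y 0.0059 z 0.0033
```

View pics/s2.png

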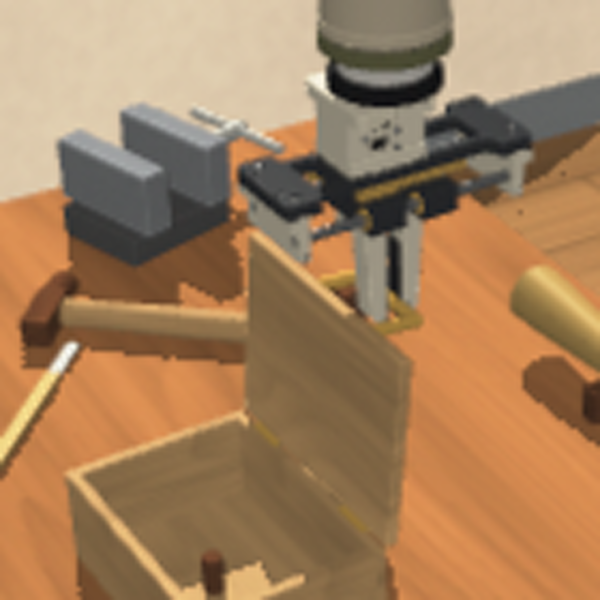

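Picture: the lid is upright at (330,400) in the crop, held at the handle at (375,300), with the dowel visible at (212,570). I'll estimate the tip protrusion from the first side frame.

Run:
```python
from h import *
for n,(x0,x1,y0,y1) in (("side",(256,285,155,172)),("top",(208,235,165,205))):
    i=np.load(n+"i.npy");d=np.load(n+"d.npy");p=camera_params(n)
    for v in range(y0,y1):
        for u in range(x0,x1):
            P=bydepth(p,[(u,v)],d)[0]-HINGE
            x,y,z=P@BX,P@BY,P[2]
            if z>.07 and z<.13 and 0<x<.09 and i[v,u].max()<(70 if n=="side" else 256) and (n=="side" or x<.075): print(n,u,v,(np.array([x,y,z])*1000).round(1),i[v,u])
```

```text
side 266 157 [64.4 79.3 94.3] [26 39 61]
side 272 159 [71.6 55.2 97. ] [29 43 67]
side 273 159 [75.  54.9 96. ] [29 43 65]
side 274 159 [76.3 51.  97.6] [34 47 69]
side 269 160 [64.  60.5 93.2] [28 40 62]
side 271 160 [68.4 56.  94.1] [29 43 68]
side 272 160 [71.8 55.7 93.1] [28 42 66]
side 273 160 [72.  49.9 96. ] [29 42 65]
side 270 161 [63.7 54.  93.1] [29 42 68]
side 271 161 [69.  57.  89.8] [30 44 69]
side 272 161 [71.1 54.6 90.3] [29 43 66]
side 273 161 [73.3 52.3 90.8] [29 42 65]
side 260 162 [34.8 65.1 93.4] [31 32 33]
side 261 162 [40.  68.1 90.1] [30 30 31]
side 262 162 [39.8 61.6 93.6] [33 34 35]
side 263 162 [44.4 63.6 91. ] [58 62 62]
side 270 162 [64.7 56.  88.2] [29 44 68]
side 271 162 [66.2 52.5 89.5] [29 42 68]
side 272 162 [72.6 57.3 84.9] [28 42 66]
side 273 162 [75.  55.2 85.1] [29 42 66]
side 260 163 [35.7 67.  88.6] [27 29 30]
side 261 163 [37.2 63.3 90. ] [29 30 30]
side 262 163 [38.6 59.6 91.4] [28 30 31]
side 263 163 [43.4 62.  88.6] [40 42 42]
side 270 163 [63.1 53.3 86.5] [30 44 69]
side 271 163 [68.2 56.1 83.4] [29 43 68]
side 272 163 [67.2 48.2 87.8] [27 
[... 5020 characters left out ...]
 92.6] [40 43 44]
top 219 194 [41.9 67.9 88.5] [35 38 38]
top 220 194 [39.9 64.1 96.6] [29 31 32]
top 221 194 [42.1 62.3 86.5] [24 25 26]
top 217 195 [39.5 73.9 86.6] [42 49 56]
top 218 195 [38.5 70.5 90.8] [40 40 42]
top 219 195 [37.5 67.2 94.5] [35 36 36]
top 220 195 [39.2 65.2 86.8] [29 31 30]
top 221 195 [38.  61.8 91.5] [26 26 28]
top 217 196 [35.7 73.5 90.5] [49 64 80]
top 218 196 [36.1 70.9 88. ] [34 40 42]
top 219 196 [35.4 67.7 90.7] [30 33 33]
top 220 196 [35.9 65.1 88.3] [25 27 29]
top 221 196 [34.7 61.7 93. ] [24 26 29]
top 217 197 [33.6 74.  86.4] [ 76 110 141]
top 218 197 [31.9 70.3 93.7] [57 80 98]
top 219 197 [32.1 67.5 92.3] [45 62 77]
top 220 197 [31.9 64.6 93. ] [34 44 55]
```

The tip front stands about 33 mm behind the hinge line, so the stop should be at θ ≈ 1.82–1.84. I'll go to 1.77, then creep.

```bash
python3 -c "
from h import *
plan(.015,8,.0)"
```

```text
t 8.25 theta 1.653 r 0.1426 y 0.0015 Frad 1.2 Ftan 0.7 F [1.1 1.2 0.7] tq [ 0.01 -0.07  0.02] op 0.0096
1 1.668 y 0.0019 z 0.001
2 1.683 y 0.0037 z 0.002
3 1.698 y 0.0056 z 0.0031
4 1.713 y 0.0074 z 0.0042
5 1.728 y 0.0092 z 0.0053
6 1.743 y 0.011 z 0.0064
7 1.758 y 0.0127 z 0.0076
8 1.773 y 0.0145 z 0.0087
```

Call:
carry_out([
  {"hand": 5,"x": 0,"y": 0.0019,"z": 0.001,"ax": 0,"ay": 0,"az": 0},
  {"hand": 5,"x": 0,"y": 0.0037,"z": 0.002,"ax": 0,"ay": 0,"az": 0},
  {"hand": 5,"x": 0,"y": 0.0056,"z": 0.0031,"ax": 0,"ay": 0,"az": 0},
  {"hand": 5,"x": 0,"y": 0.0074,"z": 0.0042,"ax": 0,"ay": 0,"az": 0},
  {"hand": 5,"x": 0,"y": 0.0092,"z": 0.0053,"ax": 0,"ay": 0,"az": 0},
  {"hand": 5,"x": 0,"y": 0.011,"z": 0.0064,"ax": 0,"ay": 0,"az": 0},
  {"hand": 5,"x": 0,"y": 0.0127,"z": 0.0076,"ax": 0,"ay": 0,"az": 0},
  {"hand": 5,"x": 0,"y": 0.0145,"z": 0.0087,"ax": 0,"ay": 0,"az": 0},
], newtons=10)

```text
t: 9.25
tool_pos: [0.6391, 0.1205, 0.3623]
orientation: [-2.185, -2.258, 0.0]
force: [0.8, 0.2, -0.8]
opening: 0.0097
gripper_force: 10.0
```

```bash
python3 -c "
from h import *
plan(.003,8,.0)"
```

```text
t 9.25 theta 1.768 r 0.1425 y 0.0014 Frad -0.2 Ftan 1.2 F [ 0.8  0.2 -0.8] tq [ 0.03  0.14 -0.06] op 0.0097
1 1.771 y 0.0003 z 0.0002
2 1.774 y 0.0007 z 0.0005
3 1.777 y 0.001 z 0.0007
4 1.78 y 0.0014 z 0.001
5 1.783 y 0.0017 z 0.0012
6 1.786 y 0.0021 z 0.0014
7 1.789 y 0.0024 z 0.0017
8 1.792 y 0.0028 z 0.0019
```

Call:
carry_out([
  {"hand": 5,"x": 0,"y": 0.0003,"z": 0.0002,"ax": 0,"ay": 0,"az": 0},
  {"hand": 5,"x": 0,"y": 0.0007,"z": 0.0005,"ax": 0,"ay": 0,"az": 0},
  {"hand": 5,"x": 0,"y": 0.001,"z": 0.0007,"ax": 0,"ay": 0,"az": 0},
  {"hand": 5,"x": 0,"y": 0.0014,"z": 0.001,"ax": 0,"ay": 0,"az": 0},
  {"hand": 5,"x": 0,"y": 0.0017,"z": 0.0012,"ax": 0,"ay": 0,"az": 0},
  {"hand": 5,"x": 0,"y": 0.0021,"z": 0.0014,"ax": 0,"ay": 0,"az": 0},
  {"hand": 5,"x": 0,"y": 0.0024,"z": 0.0017,"ax": 0,"ay": 0,"az": 0},
], newtons=10)

```text
t: 10.12
tool_pos: [0.6414, 0.1206, 0.3607]
orientation: [-2.184, -2.258, 0.0]
force: [-0.6, -0.8, -0.9]
opening: 0.0098
gripper_force: 10.0
```

Call:
carry_out([
  {"hand": 5,"x": 0,"y": 0.0004,"z": 0.0002,"ax": 0,"ay": 0,"az": 0},
  {"hand": 5,"x": 0,"y": 0.0008,"z": 0.0005,"ax": 0,"ay": 0,"az": 0},
  {"hand": 5,"x": 0,"y": 0.0011,"z": 0.0008,"ax": 0,"ay": 0,"az": 0},
  {"hand": 5,"x": 0,"y": 0.0011,"z": 0.0008,"ax": 0,"ay": 0,"az": 0},
], newtons=10)

```text
t: 10.62
tool_pos: [0.6425, 0.1206, 0.3599]
orientation: [2.184, 2.258, 0.0]
force: [0.3, 0.5, -0.4]
opening: 0.0098
gripper_force: 10.0
```

```bash
python3 -c "
from h import *
plan(.003,2,.0)"
```

```text
t 10.625 theta 1.797 r 0.1425 y 0.0015 Frad -0.2 Ftan 0.5 F [ 0.3  0.5 -0.4] tq [-0.08  0.12  0.01] op 0.0098
1 1.8 y 0.0003 z 0.0002
2 1.803 y 0.0007 z 0.0005
```

Call:
carry_out([
  {"hand": 5,"x": 0,"y": 0.0004,"z": 0.0003,"ax": 0,"ay": 0,"az": 0},
  {"hand": 5,"x": 0,"y": 0.0008,"z": 0.0006,"ax": 0,"ay": 0,"az": 0},
  {"hand": 5,"x": 0,"y": 0.0011,"z": 0.0008,"ax": 0,"ay": 0,"az": 0},
  {"hand": 5,"x": 0,"y": 0.0011,"z": 0.0008,"ax": 0,"ay": 0,"az": 0},
], newtons=10)

```text
t: 11.12
tool_pos: [0.6436, 0.1207, 0.3592]
orientation: [2.184, 2.258, 0.0]
force: [-0.1, 0.7, -0.8]
opening: 0.0096
gripper_force: 10.0
```

Call:
carry_out([
  {"hand": 5,"x": 0,"y": 0.0003,"z": 0.0002,"ax": 0,"ay": 0,"az": 0},
  {"hand": 5,"x": 0,"y": 0.0006,"z": 0.0004,"ax": 0,"ay": 0,"az": 0},
  {"hand": 5,"x": 0,"y": 0.0009,"z": 0.0007,"ax": 0,"ay": 0,"az": 0},
  {"hand": 5,"x": 0,"y": 0.0009,"z": 0.0007,"ax": 0,"ay": 0,"az": 0},
], newtons=10)

```text
t: 11.62
tool_pos: [0.6444, 0.1207, 0.3585]
orientation: [-2.184, -2.258, 0.0]
force: [-2.4, 0.2, 1.6]
opening: 0.0092
gripper_force: 10.0
```

Call:
carry_out([
  {"hand": 5,"x": 0,"y": 0.0001,"z": 0.0001,"ax": 0,"ay": 0,"az": 0},
  {"hand": 5,"x": 0,"y": 0.0002,"z": 0.0002,"ax": 0,"ay": 0,"az": 0},
  {"hand": 5,"x": 0,"y": 0.0002,"z": 0.0002,"ax": 0,"ay": 0,"az": 0},
], newtons=10)

```text
t: 12.0
tool_pos: [0.6446, 0.1207, 0.3584]
orientation: [-2.184, -2.258, 0.0]
force: [-5.1, -0.4, 3.2]
opening: 0.0094
gripper_force: 10.0
```

```bash
python3 -c "
from h import *
plan(.003,1,.0)
for _ in range(6):
    read_camera('top');print(read_state()['force'].round(1))"
```

```text
t 12.0 theta 1.815 r 0.1425 y 0.0015 Frad -0.5 Ftan -6.0 F [-5.1 -0.4  3.2] tq [-0.14  0.83 -0.  ] op 0.0094
1 1.818 y 0.0003 z 0.0003
[-4.3  0.5  3.5]
[-4.5 -1.7  3.5]
[-5.5 -0.   3.4]
[-4.6 -0.2  4.1]
[-4.3 -0.4  3.2]
[-4.9  0.1  3.8]
```

Call:
carry_out([
  {"hand": 5,"x": 0,"y": -5e-05,"z": -4e-05,"ax": 0,"ay": 0,"az": 0},
  {"hand": 5,"x": 0,"y": -5e-05,"z": -4e-05,"ax": 0,"ay": 0,"az": 0},
  {"hand": 5,"x": 0,"y": -5e-05,"z": -4e-05,"ax": 0,"ay": 0,"az": 0},
  {"hand": 5,"x": 0,"y": -5e-05,"z": -4e-05,"ax": 0,"ay": 0,"az": 0},
  {"hand": 5,"x": 0,"y": -5e-05,"z": -4e-05,"ax": 0,"ay": 0,"az": 0},
  {"hand": 5,"x": 0,"y": -5e-05,"z": -4e-05,"ax": 0,"ay": 0,"az": 0},
  {"hand": 5,"x": 0,"y": -5e-05,"z": -4e-05,"ax": 0,"ay": 0,"az": 0},
  {"hand": 5,"x": 0,"y": -5e-05,"z": -4e-05,"ax": 0,"ay": 0,"az": 0},
], newtons=10)

```text
t: 13.3
tool_pos: [0.6446, 0.1207, 0.3583]
orientation: [2.184, 2.258, 0.0]
force: [-5.6, -0.2, 4.9]
opening: 0.009
gripper_force: 10.0
```

```bash
python3 -c "
from h import *
plan(.003,1,.0)
f=[]
for _ in range(8):
    read_camera('top');f.append(read_state()['force'])
print(np.mean(f,0))"
```

```text
t 13.3 theta 1.816 r 0.1425 y 0.0015 Frad 0.5 Ftan -7.4 F [-5.6 -0.2  4.9] tq [-0.12  0.91  0.01] op 0.009
1 1.819 y 0.0003 z 0.0003
[-4.60943812 -0.13660857  4.36905007]
```

Call:
carry_out([
  {"hand": 5,"x": 0,"y": -0.0001,"z": -0.0001,"ax": 0,"ay": 0,"az": 0},
  {"hand": 5,"x": 0,"y": -0.0001,"z": -0.0001,"ax": 0,"ay": 0,"az": 0},
  {"hand": 5,"x": 0,"y": -0.0001,"z": -0.0001,"ax": 0,"ay": 0,"az": 0},
  {"hand": 5,"x": 0,"y": -0.0001,"z": -0.0001,"ax": 0,"ay": 0,"az": 0},
  {"hand": 5,"x": 0,"y": -0.0001,"z": -0.0001,"ax": 0,"ay": 0,"az": 0},
  {"hand": 5,"x": 0,"y": -0.0001,"z": -0.0001,"ax": 0,"ay": 0,"az": 0},
  {"hand": 5,"x": 0,"y": -0.0001,"z": -0.0001,"ax": 0,"ay": 0,"az": 0},
], newtons=10)

```text
t: 14.58
tool_pos: [0.6445, 0.1207, 0.3584]
orientation: [2.184, 2.258, 0.0]
force: [-3.0, 0.3, 4.5]
opening: 0.0096
gripper_force: 10.0
```

```bash
python3 -c "
from h import *
f=[]
for _ in range(8):
    read_camera('top');f.append(read_state()['force'])
print(np.mean(f,0))"
```

```text
[-3.53996679  0.11763199  3.73274508]
```

Call:
carry_out([
  {"hand": 14,"x": 0,"y": 0,"z": 0,"ax": 0,"ay": 0,"az": 0},
  {"hand": 20,"x": 0,"y": 0,"z": 0,"ax": 0,"ay": 0,"az": 0},
  {"hand": 26,"x": 0,"y": 0,"z": 0,"ax": 0,"ay": 0,"az": 0},
  {"hand": 26,"x": 0,"y": 0,"z": 0,"ax": 0,"ay": 0,"az": 0},
  {"hand": 26,"x": 0,"y": 0,"z": -0.005,"ax": 0,"ay": 0,"az": 0},
  {"hand": 26,"x": 0,"y": 0,"z": -0.02,"ax": 0,"ay": 0,"az": 0},
  {"hand": 26,"x": 0,"y": 0,"z": -0.045,"ax": 0,"ay": 0,"az": 0},
  {"hand": 26,"x": 0,"y": 0,"z": -0.09,"ax": 0,"ay": 0,"az": 0},
], newtons=10)

```text
t: 15.98
tool_pos: [0.6441, 0.1206, 0.4484]
orientation: [-2.183, -2.256, 0.003]
force: [0.8, 0.3, -0.8]
opening: 0.0244
gripper_force: 0.0
```

Run:
```python
from h import *
s=read_state();print(s["t"],s["tool_pos"],s["force"],s["opening"])
print(rel([.506,-.290,.45],down(-BY)))
i,d=read_camera("side");cv2.imwrite("pics/s3.png",i[90:330,170:400])
```

```text
15.975 [0.64410763 0.12064183 0.44841757] [ 0.76579058  0.25825728 -0.80060717] 0.02435092054830539
(array([-0.4059, -0.1516, -0.0011]), array([-0.002 ,  0.0024,  1.5708]))
```

View pics/s3.png

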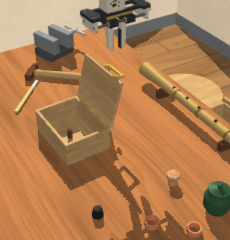

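The picture shows the lid leaning open at (100,85) with the gripper clear of it, and the dowel in the box at (70,132). Next I'll go to the ring.

Call:
carry_out([
  {"hand": 26,"x": -0.05,"y": -0.019,"z": 0,"ax": 0,"ay": 0,"az": 0.18},
  {"hand": 40,"x": -0.101,"y": -0.038,"z": 0,"ax": 0,"ay": 0,"az": 0.36},
  {"hand": 65,"x": -0.152,"y": -0.057,"z": 0,"ax": 0,"ay": 0,"az": 0.54},
  {"hand": 65,"x": -0.203,"y": -0.076,"z": 0,"ax": 0,"ay": 0,"az": 0.72},
  {"hand": 65,"x": -0.254,"y": -0.095,"z": 0.02,"ax": 0,"ay": 0,"az": 0.9},
  {"hand": 65,"x": -0.304,"y": -0.114,"z": 0.05,"ax": 0,"ay": 0,"az": 1.08},
  {"hand": 65,"x": -0.355,"y": -0.133,"z": 0.08,"ax": 0,"ay": 0,"az": 1.26},
  {"hand": 65,"x": -0.406,"y": -0.152,"z": 0.1,"ax": 0,"ay": 0,"az": 1.44},
])

```text
t: 17.02
tool_pos: [0.5051, -0.2916, 0.3483]
orientation: [3.131, 0.248, 0.001]
force: [0.7, -1.4, 0.7]
opening: 0.0602
gripper_force: 0.0
```

Call:
carry_out([
  {"hand": 65,"x": 0,"y": 0,"z": 0.03,"ax": 0,"ay": 0,"az": 0.13},
  {"hand": 65,"x": 0,"y": 0,"z": 0.05,"ax": 0,"ay": 0,"az": 0.13},
  {"hand": 65,"x": 0,"y": 0,"z": 0.05,"ax": 0,"ay": 0,"az": 0.13},
])

```text
t: 17.4
tool_pos: [0.5057, -0.2893, 0.2971]
orientation: [-3.139, -0.059, 0.004]
force: [0.3, 0.6, 0.5]
opening: 0.0606
gripper_force: 0.0
```

Run:
```python
from h import *
s=read_state();print(s["t"],s["tool_pos"],s["q"].round(2),s["force"],s["opening"])
print(rel([.506,-.290,.1885],down(-BY)))
p=camera_params("wrist");i,d=read_camera("wrist");cv2.imwrite("pics/w3.png",i)
# ring in the wrist view by height
v,u=np.mgrid[0:420:2,0:560:2];uv=np.c_[u.ravel(),v.ravel()];P=bydepth(p,uv,d)
k=(P[:,2]>.012)&(P[:,2]<.020)&(np.hypot(P[:,0]-.506,P[:,1]+.29)<.035)&(d[uv[:,1],uv[:,0]]>0)
if k.sum()>5: print(k.sum(),cv2.minEnclosingCircle((P[k,:2]*1000).astype(np.float32)),uv[k].mean(0))
```

```text
17.4 [ 0.50573486 -0.28930537  0.29711376] [-0.61  0.16  1.66  0.    1.33  0.93] [0.29615369 0.64725273 0.53591227] 0.06062741956715388
(array([0.0005, 0.0009, 0.1086]), array([-0.0018,  0.0022,  0.0044]))
223 ((504.8952331542969, -289.04498291015625), 18.84551239013672) [287.632287   210.28699552]
```

View pics/w3.png

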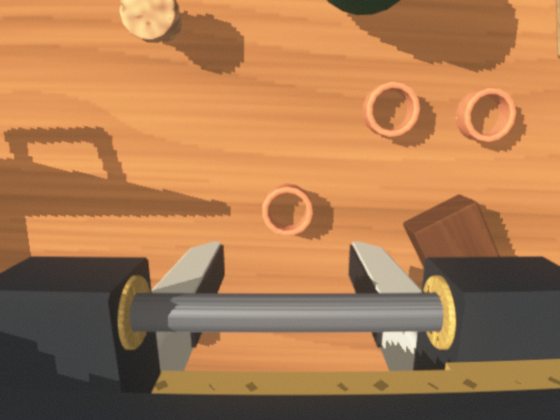

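The wrist view shows the ring at (287,210), centred between the fingers and left of the look-alikes at (391,110) and (486,115).

Call:
carry_out([
  {"hand": 65,"x": 0,"y": 0.0005,"z": 0.05,"ax": 0,"ay": 0,"az": 0},
  {"hand": 65,"x": 0,"y": 0.0005,"z": 0.09,"ax": 0,"ay": 0,"az": 0},
  {"hand": 65,"x": 0,"y": 0.0005,"z": 0.108,"ax": 0,"ay": 0,"az": 0},
  {"hand": 50,"x": 0,"y": 0.0005,"z": 0.108,"ax": 0,"ay": 0,"az": 0},
  {"hand": 35,"x": 0,"y": 0.0005,"z": 0.108,"ax": 0,"ay": 0,"az": 0},
  {"hand": 35,"x": 0,"y": 0.0005,"z": 0.108,"ax": 0,"ay": 0,"az": 0},
  {"hand": 35,"x": 0,"y": 0.0005,"z": 0.108,"ax": 0,"ay": 0,"az": 0},
  {"hand": 35,"x": 0,"y": 0.0005,"z": 0.108,"ax": 0,"ay": 0,"az": 0},
], newtons=15)

```text
t: 18.45
tool_pos: [0.507, -0.2912, 0.1927]
orientation: [3.139, 0.053, 0.005]
force: [-0.2, 1.2, 7.0]
opening: 0.0366
gripper_force: 14.9
```

Run:
```python
from h import *
s=read_state();print(s["t"],s["tool_pos"],s["force"],s["opening"],s["gripper_force"])
f=.487*np.array([1,0,0])+np.array([0,.114,0])-.010*BX;print(f)
print(rel([*f[:2],s["tool_pos"][2]+.008],down(-BY)))
```

```text
18.45 [ 0.50698304 -0.29116452  0.19265345] [-0.16199988  1.17565295  6.97405819] 0.03664885460673359 14.869512801524252
[0.47700544 0.11367006 0.        ]
(array([-0.0162, -0.4056, -0.0089]), array([ 0.002 , -0.0031,  0.0009]))
```

Call:
carry_out([
  {"hand": 35,"x": 0,"y": 0,"z": -0.005,"ax": 0,"ay": 0,"az": 0},
  {"hand": 35,"x": 0,"y": 0,"z": -0.02,"ax": 0,"ay": 0,"az": 0},
  {"hand": 35,"x": 0,"y": 0,"z": -0.06,"ax": 0,"ay": 0,"az": 0},
  {"hand": 35,"x": 0,"y": 0,"z": -0.11,"ax": 0,"ay": 0,"az": 0},
  {"hand": 35,"x": 0,"y": 0,"z": -0.11,"ax": 0,"ay": 0,"az": 0},
], newtons=15)

```text
t: 19.08
tool_pos: [0.5077, -0.2918, 0.3071]
orientation: [3.135, 0.053, 0.013]
force: [1.3, -0.2, -0.7]
opening: 0.0364
gripper_force: 14.8
```

Run:
```python
from h import *
s=read_state();print(s["t"],s["tool_pos"],s["orientation"],s["force"],s["wrist_torque"],s["opening"],s["gripper_force"])
f=.487*np.array([1,0,0])+np.array([0,.114,0])-.010*BX
print(rel([*f[:2],.30],down(-BY)))
p=camera_params("wrist");i,d=read_camera("wrist");cv2.imwrite("pics/w4.png",i)
i,d=read_camera("side");p=camera_params("side")
v,u=np.mgrid[150:330,200:400];uv=np.c_[u.ravel(),v.ravel()];P=bydepth(p,uv,d);c=i[uv[:,1],uv[:,0]].astype(int)
k=(np.hypot(P[:,0]-s["tool_pos"][0],P[:,1]-s["tool_pos"][1])<.023)&(P[:,2]>.06)&(P[:,2]<.16)&(c[:,2]>c[:,0]*1.6)
print(k.sum(),P[k].min(0),P[k].max(0),np.percentile(P[k,2],[5,50,95]))
```

```text
19.075 [ 0.50765272 -0.29176974  0.30710387] [3.13506406 0.05299976 0.0129916 ] [ 1.25736183 -0.16546672 -0.67377073] [0.00186775 0.21015525 0.0147685 ] 0.03635245827281909 14.835964635713026
(array([-0.017 , -0.4063,  0.0044]), array([ 0.0062, -0.0082,  0.0008]))
133 [ 0.4885374  -0.31203596  0.11232859] [ 0.52425866 -0.27172094  0.13545379] [0.11439952 0.1245097  0.1305667 ]
```

View pics/w4.png

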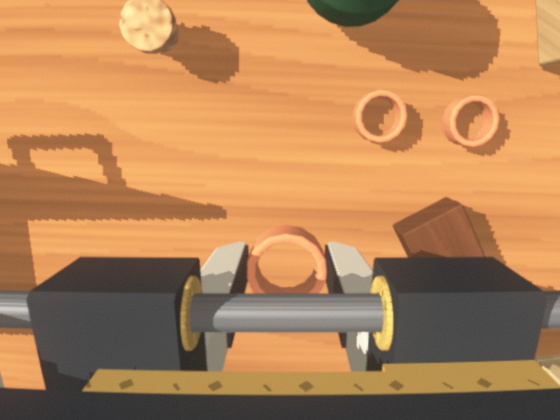

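The ring is held level between the fingers at (287,260). I'll carry it over the dowel at this height.

Call:
carry_out([
  {"hand": 35,"x": -0.002,"y": -0.045,"z": 0,"ax": 0.002,"ay": -0.003,"az": 0},
  {"hand": 35,"x": -0.004,"y": -0.098,"z": 0,"ax": 0.004,"ay": -0.006,"az": 0},
  {"hand": 35,"x": -0.007,"y": -0.152,"z": 0,"ax": 0.006,"ay": -0.008,"az": 0},
  {"hand": 35,"x": -0.01,"y": -0.206,"z": 0,"ax": 0.006,"ay": -0.008,"az": 0},
  {"hand": 35,"x": -0.012,"y": -0.26,"z": 0,"ax": 0.006,"ay": -0.008,"az": 0},
  {"hand": 35,"x": -0.014,"y": -0.314,"z": 0,"ax": 0.006,"ay": -0.008,"az": 0},
  {"hand": 35,"x": -0.016,"y": -0.365,"z": 0,"ax": 0.006,"ay": -0.008,"az": 0},
  {"hand": 35,"x": -0.017,"y": -0.406,"z": 0,"ax": 0.006,"ay": -0.008,"az": 0},
], newtons=15)

```text
t: 20.18
tool_pos: [0.474, 0.1164, 0.2988]
orientation: [-3.135, -0.054, 0.017]
force: [0.8, -0.4, -0.3]
opening: 0.0364
gripper_force: 14.8
```

Call:
carry_out([
  {"hand": 35,"x": 0,"y": 0,"z": 0,"ax": 0,"ay": 0,"az": 0},
  {"hand": 35,"x": 0,"y": 0,"z": 0,"ax": 0,"ay": 0,"az": 0},
], newtons=15)

```text
t: 20.42
tool_pos: [0.4748, 0.1143, 0.2992]
orientation: [-3.136, -0.054, 0.016]
force: [0.0, 0.7, 0.2]
opening: 0.0367
gripper_force: 14.8
```

Run:
```python
from h import *
s=read_state();print(s["t"],s["tool_pos"],s["orientation"],s["force"],s["opening"],s["gripper_force"])
print(rel([.477,.1137,.2007],down(-BY)))
p=camera_params("wrist");i,d=read_camera("wrist");v,u=np.mgrid[0:420,0:560];uv=np.c_[u.ravel(),v.ravel()];P=bydepth(p,uv,d);D=d.ravel()
# ring top in wrist cam
zb=s["tool_pos"][2]-.193; c=i.reshape(-1,3).astype(int)
T=s["tool_pos"];k=(D>0)&(abs(P[:,2]-zb-.016)<.005)&(np.hypot(P[:,0]-T[0],P[:,1]-T[1])<.03)&(c[:,2]>c[:,0]*1.6)
print("ring",k.sum(),P[k].mean(0) if k.sum() else 0,cv2.minEnclosingCircle((P[k,:2]*1000).astype(np.float32)) if k.sum()>5 else 0)
k=(D>0)&(abs(P[:,2]-.038)<.005)&(np.hypot(P[:,0]-.477,P[:,1]-.1137)<.02)
print("dowel",k.sum(),P[k].mean(0) if k.sum() else 0)
a=i[150:350,150:420].copy()
j,d=read_camera("side");p=camera_params("side");v,u=np.mgrid[170:260,200:300];uv=np.c_[u.ravel(),v.ravel()];P=bydepth(p,uv,d);c=j[uv[:,1],uv[:,0]].astype(int)
k=(abs(P[:,0]-.477)<.02)&(abs(P[:,1]-.1137)<.02)&(P[:,2]>.013)&(P[:,2]<.045)
print("dowel side",k.sum(),P[k].mean(0),P[k].min(0),P[k].max(0))
k=(np.hypot(P[:,0]-T[0],P[:,1]-T[1])<.025)&(P[:,2]>zb-.01)&(P[:,2]<zb+.02)&(c[:,2]>c[:,0]*1.6)
print("ring side",k.sum(),P[k].min(0),P[k].max(0))
b=cv2.resize(j[150:250,190:300],(440,400),interpolation=2);a=cv2.resize(a,(360,400));cv2.imwrite("pics/c5.png",np.hstack([a,b]))
```

```text
20.425 [0.47478554 0.11429111 0.29920683] [-3.13594332 -0.0540554   0.01620981] [0.01009079 0.71720235 0.16449566] 0.036736454239794145 14.835690089967102
(array([0.0032, 0.0012, 0.0985]), array([-0.0053,  0.0103,  0.0015]))
ring 1924 [0.47551338 0.1158487  0.12235694] ((471.7628479003906, 115.4583740234375), 20.225608825683594)
dowel 419 [0.47609485 0.11433016 0.03843265]
dowel side 49 [0.47654575 0.10954735 0.02998053] [0.46588916 0.09855049 0.01302149] [0.4872038  0.12010635 0.04178255]
ring side 65 [0.45457229 0.09713159 0.10718337] [0.482074   0.13394542 0.1260607 ]
```

View pics/c5.png

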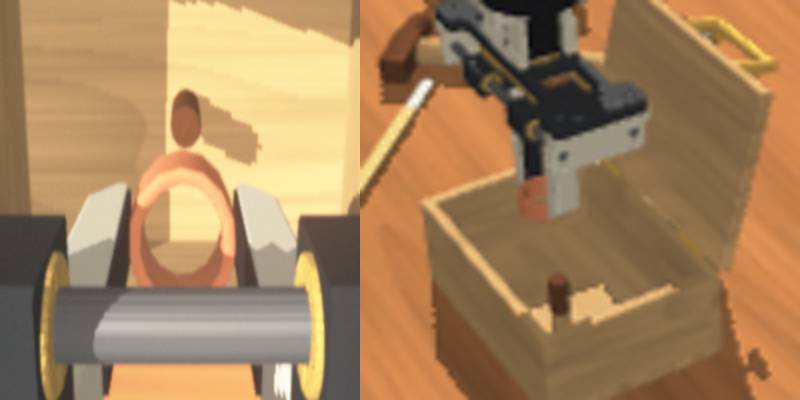

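Call:
carry_out([
  {"hand": 35,"x": 0.0015,"y": 0.0005,"z": 0,"ax": -0.003,"ay": 0.005,"az": 0},
  {"hand": 35,"x": 0.003,"y": 0.001,"z": 0.01,"ax": -0.005,"ay": 0.01,"az": 0},
  {"hand": 35,"x": 0.003,"y": 0.001,"z": 0.03,"ax": -0.005,"ay": 0.01,"az": 0},
  {"hand": 35,"x": 0.003,"y": 0.001,"z": 0.05,"ax": -0.005,"ay": 0.01,"az": 0},
  {"hand": 35,"x": 0.003,"y": 0.001,"z": 0.06,"ax": -0.005,"ay": 0.01,"az": 0},
  {"hand": 35,"x": 0.003,"y": 0.001,"z": 0.06,"ax": -0.005,"ay": 0.01,"az": 0},
  {"hand": 35,"x": 0.003,"y": 0.001,"z": 0.06,"ax": -0.005,"ay": 0.01,"az": 0},
], newtons=15)

```text
t: 21.4
tool_pos: [0.4782, 0.114, 0.241]
orientation: [-3.14, -0.053, -0.005]
force: [0.4, -0.4, -1.8]
opening: 0.0365
gripper_force: 14.8
```

Run:
```python
from h import *
s=read_state();T=s["tool_pos"];print(s["t"],T,s["force"],s["opening"])
print(rel([.4775,.114,.2007],down(-BY)))
p=camera_params("wrist");i,d=read_camera("wrist");v,u=np.mgrid[0:420,0:560];uv=np.c_[u.ravel(),v.ravel()];P=bydepth(p,uv,d);D=d.ravel();c=i.reshape(-1,3).astype(int)
zb=T[2]-.193
k=(D>0)&(abs(P[:,2]-zb-.016)<.005)&(np.hypot(P[:,0]-T[0],P[:,1]-T[1])<.03)&(c[:,2]>c[:,0]*1.6)
print(zb,"ring",cv2.minEnclosingCircle((P[k,:2]*1000).astype(np.float32)),P[k].mean(0))
k=(D>0)&(abs(P[:,2]-.038)<.003)&(np.hypot(P[:,0]-.477,P[:,1]-.1137)<.014)
print("dowel",k.sum(),P[k].mean(0) if k.sum() else 0)
```

```text
21.4 [0.4782207  0.11404205 0.24104481] [ 0.40174663 -0.41058015 -1.79155048] 0.036492384673583865
(array([-0.0008,  0.0001,  0.0403]), array([-0.0011, -0.0031,  0.0007]))
0.048044810472429283 ring ((477.8426208496094, 114.60014343261719), 20.217239379882812) [0.48152719 0.11490268 0.06421897]
dowel 559 [0.47510577 0.11428226 0.03872793]
```

Call:
carry_out([
  {"hand": 35,"x": -0.0015,"y": 0,"z": 0.005,"ax": 0,"ay": -0.002,"az": 0},
  {"hand": 35,"x": -0.0015,"y": 0,"z": 0.015,"ax": 0,"ay": -0.002,"az": 0},
  {"hand": 35,"x": -0.0015,"y": 0,"z": 0.025,"ax": 0,"ay": -0.002,"az": 0},
  {"hand": 35,"x": -0.0015,"y": 0,"z": 0.034,"ax": 0,"ay": -0.002,"az": 0},
  {"hand": 35,"x": -0.0015,"y": 0,"z": 0.038,"ax": 0,"ay": -0.002,"az": 0},
  {"hand": 35,"x": -0.0015,"y": 0,"z": 0.038,"ax": 0,"ay": -0.002,"az": 0},
  {"hand": 35,"x": -0.0015,"y": 0,"z": 0.038,"ax": 0,"ay": -0.002,"az": 0},
], newtons=15)

```text
t: 22.32
tool_pos: [0.4766, 0.1141, 0.2026]
orientation: [-3.14, -0.053, -0.001]
force: [-0.5, -0.3, -0.8]
opening: 0.0366
gripper_force: 14.8
```

Call:
carry_out([
  {"hand": 35,"x": 0,"y": 0,"z": 0.0005,"ax": 0,"ay": 0,"az": 0},
  {"hand": 35,"x": 0,"y": 0,"z": 0.001,"ax": 0,"ay": 0,"az": 0},
  {"hand": 35,"x": 0,"y": 0,"z": 0.0015,"ax": 0,"ay": 0,"az": 0},
  {"hand": 35,"x": 0,"y": 0,"z": 0.0018,"ax": 0,"ay": 0,"az": 0},
  {"hand": 35,"x": 0,"y": 0,"z": 0.0018,"ax": 0,"ay": 0,"az": 0},
], newtons=15)

```text
t: 22.95
tool_pos: [0.4764, 0.114, 0.2007]
orientation: [-3.14, -0.053, 0.0]
force: [-0.9, -0.4, 1.3]
opening: 0.0365
gripper_force: 14.8
```

Call:
carry_out([
  {"hand": 35,"x": 0,"y": 0,"z": 0.0004,"ax": 0,"ay": 0,"az": 0},
  {"hand": 35,"x": 0,"y": 0,"z": 0.0008,"ax": 0,"ay": 0,"az": 0},
  {"hand": 35,"x": 0,"y": 0,"z": 0.0008,"ax": 0,"ay": 0,"az": 0},
], newtons=15)

```text
t: 23.32
tool_pos: [0.4765, 0.1141, 0.2006]
orientation: [-3.14, -0.053, 0.0]
force: [-5.5, -0.1, 10.3]
opening: 0.0365
gripper_force: 14.7
```

Floor contact is at about 10 N. I'll release and rise.

Call:
carry_out([
  {"hand": 35,"x": 0,"y": 0,"z": -0.0006,"ax": 0,"ay": 0,"az": 0},
  {"hand": 45,"x": 0,"y": 0,"z": -0.0006,"ax": 0,"ay": 0,"az": 0},
  {"hand": 58,"x": 0,"y": 0,"z": -0.0006,"ax": 0,"ay": 0,"az": 0},
  {"hand": 58,"x": 0,"y": 0,"z": -0.0006,"ax": 0,"ay": 0,"az": 0},
  {"hand": 58,"x": 0,"y": 0,"z": -0.01,"ax": 0,"ay": 0,"az": 0},
  {"hand": 58,"x": 0,"y": 0,"z": -0.04,"ax": 0,"ay": 0,"az": 0},
  {"hand": 58,"x": 0,"y": 0,"z": -0.09,"ax": 0,"ay": 0,"az": 0},
  {"hand": 58,"x": 0,"y": 0,"z": -0.14,"ax": 0,"ay": 0,"az": 0},
], newtons=15)

```text
t: 24.32
tool_pos: [0.4761, 0.1138, 0.3417]
orientation: [-3.14, -0.053, 0.0]
force: [0.5, 0.0, 0.2]
opening: 0.054
gripper_force: 0.0
```

Run:
```python
from h import *
s=read_state();print(s["t"],s["tool_pos"],s["force"],s["opening"])
i,d=read_camera("wrist");j,_=read_camera("side")
cv2.imwrite("pics/end.png",np.hstack([cv2.resize(i,(400,400)),cv2.resize(j[140:270,190:320],(400,400),interpolation=2)]))
p=camera_params("wrist");v,u=np.mgrid[0:420,0:560];uv=np.c_[u.ravel(),v.ravel()];P=bydepth(p,uv,d);c=i.reshape(-1,3).astype(int)
k=(np.hypot(P[:,0]-.477,P[:,1]-.114)<.026)&(P[:,2]>.013)&(P[:,2]<.03)
print(k.sum(),cv2.minEnclosingCircle((P[k,:2]*1000).astype(np.float32)),np.percentile(P[k,2],[5,50,95]))
```

```text
24.325 [0.47610507 0.11383568 0.34165154] [0.48776099 0.02595837 0.17074333] 0.05401965573074079
1910 ((477.0203857421875, 113.99803161621094), 25.98030662536621) [0.01348753 0.01483705 0.02964828]
```

View pics/end.png

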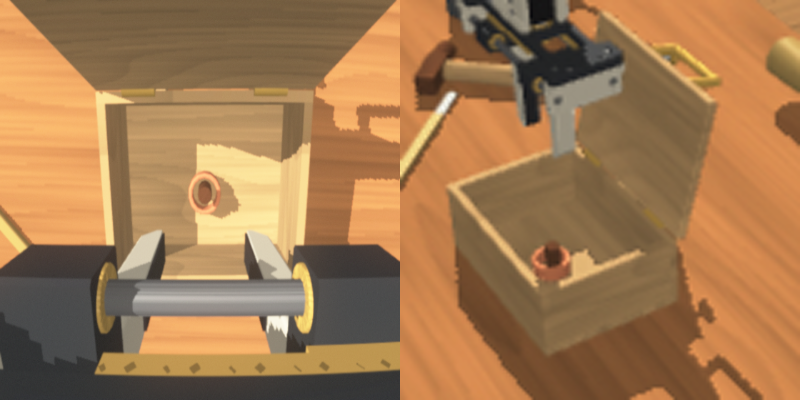

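The ring lies flat around the dowel, at (205,192) in the wrist view and (552,262) in the side view. The lid leans on its stop and the gripper is clear, so I'm handing the job in.

```bash
python3 -c "
from plant import robot
print(robot.close_job())"
```

```text
the job is handed in; nothing more can be done
None
```

I opened the lid to its stop at about 1.82 rad, held it there at roughly 5–6 N for over a second and left it leaning; the left-most ring lies flat over the dowel, and I handed the job in at about 24 s.

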